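# Clear a jammed nest of portion cups from the cup dispenser

### The job

A nest of thin plastic portion cups is stuck in the tube of the cup dispenser. Push it through gently with the wooden stick, without touching it by hand or crushing it, until you feel it come up against the end stop of the open cradle, and press it snug there for a moment. Then take the stick out, lay it flat on the counter, and leave the other things where they are.

Things in the scene. Friction and masses are not known exactly. Their poses are not given: they have to be found in the camera images.
- dispenser: Fixed steel counter cup dispenser: level tube (140 long, bore 66, wall 3, axis 50 mm above the counter) running on into an open half-round cradle 135 mm long with the same bottom. Foot 86 wide, 6 thick, not reaching behind the tube. Origin on the counter below the tube's mouth; x along the tube towards the cradle, the way the cups go; z up. Tube at x -140..0, cradle 0..135
- tube_back (a point): centre of the tube's open back end, where the stick goes in; its x axis points into the tube. 76 mm further in, a leaf spring on the tube's top presses a rounded brake nose down into the bore, to 27 mm above the axis: it is what holds the cups
- tube_mouth (a point): centre of the tube's front mouth, where the tube opens into the cradle (x on along the cradle). The end stop, a round steel plate 65 mm across with a black rubber buffer on its face, stands across the cradle where the last shift clamped it: the buffer's face is 88 to 118 mm beyond the mouth. It is not measured, find it by touch. The buffer gives 1 mm per 5 N
- cups_bottom (a point): middle of the closed flat bottom (45 mm across) of the jammed nest, its end towards the tube's back; axis 2 mm below the tube's. The brake drags on the nest with about 5 to 8 N until the nest's taper has passed the nose; after that it slides with under 1 N, so a rise of a few newtons means the stop. A steady 3 to 8 N there is snug
- cups_rim (a point): middle of the open rim end of the same nest, 80 mm from cups_bottom, the end that must meet the end stop's buffer
- cups: the jammed nest of black portion cups, one piece, lying along the tube inside it: 80 mm long, 62 mm across, the last 25 mm tapering to 45 mm at its bottom, 60 g. Thin plastic: crushed by a push of 15 N or more. Origin in its middle, on its axis; x from bottom to rims
- stick: plain wooden oven-rack stick 260 x 28 x 20 mm, about 100 g, flat on the counter on a 28 mm side; either end may be used. Origin under its middle; x along it to the end with a hook notch (20 mm long, 12 mm deep, 38 mm from that end); z up as it lies at the start
- stick_mid (a point): centre of the stick, half-way through its thickness (10 mm above the counter as it lies)
- end_notch (a point): centre of the flat end face of the stick near the notch, +130 mm along its x
- end_plain (a point): centre of the other flat end face, -130 mm along its x
- spare_nest_mid (a point): centre of a bystander: a nest of the same cups standing upside down on the counter, 62 mm across, 90 mm high
- one_cup_mid (a point): centre of a bystander: one black portion cup, 62 mm across, 35 mm high
- squeeze_mid (a point): centre of a bystander: white sauce bottle, 60 mm across, 190 mm high
- shaker_mid (a point): centre of a bystander: steel shaker, 46 mm across, 89 mm high
- ramekin_mid (a point): centre of a bystander: white ramekin, 84 mm across, 45 mm high
- ninth_pan_mid (a point): centre of a bystander: empty small steel pan 176 x 108 x 65 mm

How it is judged (in metres and radians):
On the way:
1. the stick presses the nest snug against the end stop (more than 2 N, for a moment) (contact force between cups and buffer_c0 above 2 N and contact force between stick and cups above 1 N), for 0.2 s.
At the end, for the whole second after the job is handed in: The nest lies at rest in the cradle, wholly out of the tube, its rim at the end stop's rubber buffer (within about 4 mm; the centre of the 6 mm thick buffer within 7.5 mm of the middle of the rim end), and the stick lies flat and at rest on the counter (the centres of both its ends below 18 mm) (distance between cups_rim and buffer_c0 below 0.0075 m and x of cups_bottom in the frame of tube_mouth above 0.003 m and height (world z) of each of end_notch, end_plain below 0.018 m and linear speed of each of cups, stick below 0.02 m/s); the robot touches nothing.
It fails at once if the cups are crushed: pushed by anything with 15 N or more (contact force between stick and cups above 15 N or contact force between cups and buffer_c0 above 15 N).
It fails at once if the gripper or arm touches the jammed cups instead of the stick (contact force between any of the fingers, the arm and cups above 0.5 N).
It fails at once if a bystander is shifted by more than 30 mm (distance of any of spare_nest_mid, one_cup_mid, squeeze_mid, shaker_mid, ramekin_mid, ninth_pan_mid from where it was at the start of the episode above 0.03 m).
It also fails if it takes over 51 s, if anything falls off the work surface, if the arm or the gripper's body presses on something with over 40 N, if the wrist force passes 120 N, or if a joint passes its speed limit or range.

### The arm

A 6-joint arm with a two-finger parallel gripper is mounted at the origin on the work surface. World frame = base frame: x ahead of the robot, y to its left, z up, the work surface at z = 0. Lengths are in mm, angles in rad, forces in N, time in s.
With the tool pointing down it reaches from about 300 to 775 mm from the base axis. Payload 14.6 kg.
Tool frame: the origin (TCP) lies at the very end of the fingers, on their centre line; the grasp point (between the pads) lies 19 mm behind it; z points along the fingers, y is the line along which they close (so a half turn about z gives the same grasp; the last joint's range is limited). The gripper opens to 94 mm and grips with 3 to 60 N. Pads are 16 mm wide; open, the fingers measure 119 mm over their backs; the gripper's body (75 mm by 177 mm) begins 78 mm behind the grasp point.
Start: joints at [-1.24, 0.3, 1.521, -0, 1.321, -0.067], TCP at [213.057, -507.046, 205.446] pointing down, gripper open.
Joint ranges: [-3.03, 3.03], [-0.79, 2.21], [0.23, 2.52], [-1.04, 4.18], [0, 3.07], [-2.55, 2.55]. Speed limits (rad/s): [2.22, 2.22, 2.57, 3.14, 3.14, 3.14].

### API

Orientations are given as [roll, pitch, yaw] about the fixed x, y, z axes, in that order (R = Rz(yaw) Ry(pitch) Rx(roll)).
In Python, from cell import manip, camera, get_calibration gives the robot as it stands. The module is installed in compiled form; this text tells all that it offers.
- The arm moves only by the tool jog_arm, never from a script. Its argument "plan" is one flat list of numbers, 6 for each row, row after row: the shift along the world's x, y, z in m, then the turn, a rotation vector about the world's x, y, z in degrees. A call has 1 to 20 rows; each row is the pose to reach, as a shift and turn from the pose commanded when the call began; what a row does not reach only later rows make up. A row lasts 1/10 s, in which the tool goes at most 50 mm and 8.59 degrees, less where a joint would pass 70% of its speed; a pose out of reach is approached as far as the arm can. A call with a gripper value outside its range is refused whole. "claw" is the finger opening in m, from 0 to 0.094, set as the call begins (left out, the last holds). The fingers move at their own pace and stop on an object; "force" is the grip in N (left out, the last holds). Time passes only in rows, so rows that repeat a pose let the fingers close. It gives the time, the measured TCP pose, the force, the opening and the grip force at its end, in the units of the state.
- manip.read_state(): the state, without advancing time (a new reading comes with each control period).
- camera(name): name is "side" or "top"; returns (picture, depth): 384x512x3 uint8, red, green, blue; 384x512 float32, mm along the optical axis (not along the pixel's ray), 0 where there is no reading.
- get_calibration(name): a dict with "fx", "fy", "cx", "cy" (pixels), "origin" and "attitude" of the camera in the world. Camera axes: x right, y down, z forward; pixel columns grow to the right and rows downward; lengths in mm; the calibration is good to about 2 mm. A picture is of the moment at which its call begins. get_calibration takes no time and is no camera call.
- manip.sign_off(): hands the job in; it is judged then, once.
The state is a dict: "clock": time; "joints": joint angles; "qd": joint speeds; "effort": joint torques, N m; "eef_pos": TCP position; "eef_rot": TCP orientation; "wrist_force": force on the tool from outside, world axes, zero at the start; "moment": the same for the moment, N m; "finger_gap": finger opening in mm; "finger_force": force on a finger pad.
Only numpy, scipy, OpenCV 4.12 (cv2) and the standard library are available. Lean on these libraries where they do the work, as an engineer would, in place of code of your own. Each camera call takes 0.05 s, during which the arm holds its last target. There are 200 camera calls.

## Working session

There is one attempt and no reset: what is moved stays moved. The work goes in short steps, Python scripts to look and compute and a tool call to move; the robot and the scene stay as the last step left them, time stands still between calls to the robot, and variables do not carry over. Pictures are saved under pics/ and viewed, at most 10 in all, crops included, and the job is handed in when it is done.

Besides the shell and the picture viewer there is one more tool, called after ">>>" as name(argument=value, ...) on one line, values as JSON. jog_arm: Moves the arm, as the interface text tells. Its arguments: {"type":"object","properties":{"plan":{"type":"array"},"claw":{"type":"number"},"force":{"type":"number"}},"required":["plan"]}

```bash
mkdir -p pics
cat > h.py <<'E'
import numpy as np,cv2
from cell import manip,camera,get_calibration
def grab(n,f):
    p,d=camera(n); cv2.imwrite(f'pics/{f}.png',p[:,:,::-1]); np.save(f'{f}.npy',d); return p,d
def cloud(n,d):
    c=get_calibration(n); v,u=np.mgrid[:384,:512]
    P=np.stack([(u-c['cx'])/c['fx']*d,(v-c['cy'])/c['fy']*d,d],-1)
    A=np.array(c['attitude'])
    if A.shape!=(3,3):
        from scipy.spatial.transform import Rotation as R
        A=R.from_euler('xyz',A).as_matrix()
    return P@A.T+np.array(c['origin'])
E
python3 - <<'E'
from h import *
for n in('top','side'):
    grab(n,n+'0'); print(get_calibration(n))
print(manip.read_state())
a=cv2.imread('pics/top0.png')
E
```

```text
{'fx': 408.95154571281483, 'fy': 408.95154571281483, 'cx': 259.150891615752, 'cy': 193.3490571664785, 'origin': array([ 330.42367284,  -39.67138131, 1074.97028667]), 'attitude': array([-2.91905342, -0.00320545, -1.5968999 ])}
{'fx': 368.2480014386937, 'fy': 368.2480014386937, 'cx': 252.67871921055522, 'cy': 192.29263566490124, 'origin': array([ 302.6177478 , -788.90282487,  541.05262426]), 'attitude': array([-2.0888203 , -0.00430789, -0.31276379])}
{'clock': 0.1, 'joints': array([-1.23960677e+00,  3.00427030e-01,  1.52152488e+00, -2.44713600e-05,
        1.32067690e+00, -6.66109023e-02]), 'qd': array([ 2.11751439e-04, -2.39036086e-03,  8.60002453e-04,  1.55748582e-03,
        9.51340257e-04,  6.33273176e-05]), 'effort': array([ 1.82989454e-03, -5.32645261e+01, -3.53281188e+01,  7.10114487e-02,
        2.34947907e-02, -6.10089728e-05]), 'eef_pos': array([ 212.97522007, -506.83853162,  204.93427035]), 'eef_rot': array([-3.14055721e+00, -4.53175483e-05,  3.97806501e-01]), 'wrist_force': array([ 0.47592726,  0.05764193, -0.38651123]), 'moment': array([-0.03079968, -0.0171447 ,  0.03252765]), 'finger_force': 0.0, 'finger_gap': 94.22793280965833}
```

View pics/top0.png

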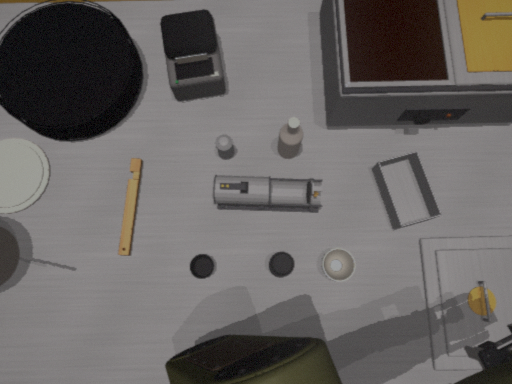

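View pics/side0.png

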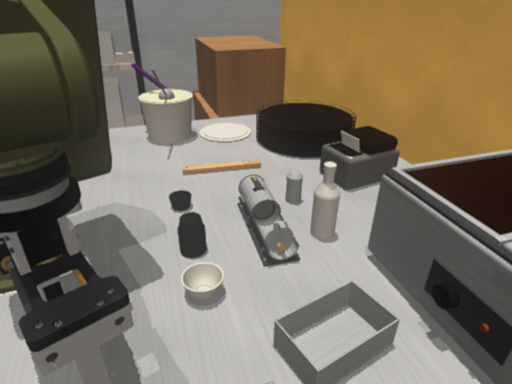

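Top view: tube at (215–270, 190), with the cradle running right to the end stop at about (313, 193). The stick is at (130, 205), notch at its upper end. The shaker (225, 147) and cups (202, 266) stand near the tube. The side view confirms that the tube mouth faces -y.

Run:
```python
from h import *
p=cv2.imread('pics/top0.png'); d=np.load('top0.npy'); X=cloud('top',d)
np.set_printoptions(precision=1,suppress=True)
hsv=cv2.cvtColor(p,cv2.COLOR_BGR2HSV)
r=np.zeros((384,512),bool); r[150:265,105:155]=1
m=r&(hsv[...,1]>90)&(hsv[...,2]>60)&(d>0)
def rect(m,t):
    q=X[m]; b=cv2.minAreaRect(q[:,:2].astype(np.float32)); print(t,m.sum(),'z',np.percentile(q[:,2],[5,50,95]),b); print(cv2.boxPoints(b)); return q
rect(m,'stick')
D=np.zeros_like(r);D[165:220,205:330]=1
q=rect(D&(X[...,2]>20)&(X[...,2]<110),'disp')
q=rect(D&(X[...,2]>62)&(X[...,2]<110),'tube upper')
# tube axis: ridge centre per y-slice
for y in np.arange(-160,90,15):
    s=q[abs(q[:,1]-y)<7.5]
    if len(s): print(y,len(s),s[:,0].min(),s[:,0].max(),np.median(s[s[:,2]>s[:,2].max()-6][:,0]),s[:,2].max())
for n,(u,v) in dict(cup1=(202,266),cup2=(281,264),shk=(225,147),bot=(290,140),ram=(339,264),pan=(405,190),plate=(18,175),tool=(190,55)).items(): print(n,X[v,u])
print('ground',X[230,170],X[300,150])
c=cv2.resize(p[140:290,100:345],None,fx=3.2,fy=3.2,interpolation=cv2.INTER_CUBIC); cv2.imwrite('pics/crop1.png',c)
```

```text
stick 1033 z [16.7 20.7 24.2] ((545.9487915039062, 290.5460205078125), (29.20601463317871, 256.4833984375), 84.75111389160156)
[[416.9 287.7]
 [672.3 264.3]
 [675.  293.4]
 [419.6 316.8]]
disp 2681 z [22.  72.7 91. ] ((569.0377807617188, -73.54653930664062), (276.5531005859375, 85.5445556640625), 87.19188690185547)
[[ 519.5 -209.6]
 [ 605.  -213.8]
 [ 618.5   62.5]
 [ 533.1   66.7]]
tube upper 1617 z [66.6 81.8 92.6] ((568.06005859375, -69.61262512207031), (268.7724914550781, 69.04373168945312), 86.56436157226562)
[[ 525.5 -201.7]
 [ 594.5 -205.8]
 [ 610.6   62.5]
 [ 541.7   66.6]]
-70 146 533.5032234832266 600.8719850168919 570.0767045868619 90.42126115599922
-55 154 534.024388042175 601.0482739142526 568.6834523175797 88.43987380053704
-40 154 536.3314383101176 601.5270228168351 568.1651555540568 89.2577061457614
-25 155 537.3400523360735 605.5308875972783 569.4085254439988 90.91620212526493
-10 158 537.6586079511984 605.8278584696166 572.3598013370786 95.06098812973642
5 157 538.105748653388 604.8198673543463 572.8827837943702 94.83822988553777
20 155 538.6368893507903 605.6809094713493 573.8291907427937 93.32986260923076
35 153 541.1113530693691 605.8859608759269 574.1074506602457 95.16086157783582
50 153 541.4837382802764 609.9693834101456 574.180303482728 93.58984529704423
65 77 541.5715222127776 609.2347385829337 577.7378183624405 92.21673484208532
cup1 [384.2 103.    3.6]
cup2 [379.6 -95.9  92.3]
shk [676.7  34.9  87.1]
bot [ 676.5 -127.3  127.8]
ram [ 380.2 -251.3    2. ]
pan [ 572.3 -443.1    2. ]
plate [637.4 596.3  13.4]
tool [918.9 121.3 119. ]
ground [480.4 188.5  -0.8] [302.6 235.6  -1.5]
```

View pics/crop1.png

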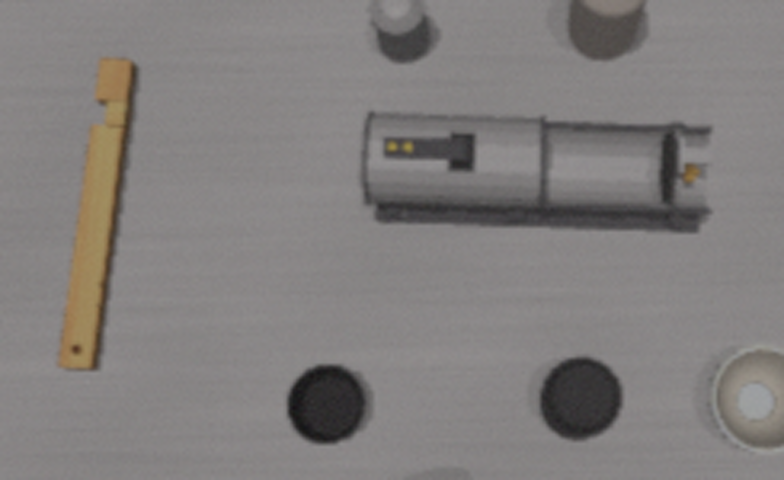

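Crop: stick notch at (115, 112), tube x 365–545, buffer face at about 664, so it sits roughly 93 mm past the mouth. I'll grip the stick about 72 mm from its middle on the plain side and lead with the notch end.

>>> jog_arm(plan=[0.261, 0.804, 0, 0, 0, 152, 0.261, 0.804, 0, 0, 0, 152, 0.261, 0.804, 0, 0, 0, 152, 0.261, 0.804, 0, 0, 0, 152, 0.261, 0.804, 0, 0, 0, 152, 0.261, 0.804, 0, 0, 0, 152, 0.261, 0.804, 0, 0, 0, 152, 0.261, 0.804, 0, 0, 0, 152, 0.261, 0.804, 0, 0, 0, 152, 0.261, 0.804, 0, 0, 0, 152, 0.261, 0.804, 0, 0, 0, 152, 0.261, 0.804, 0, 0, 0, 152, 0.261, 0.804, 0, 0, 0, 152, 0.261, 0.804, 0, 0, 0, 152, 0.261, 0.804, 0, 0, 0, 152, 0.261, 0.804, 0, 0, 0, 152, 0.261, 0.804, 0, 0, 0, 152, 0.261, 0.804, -0.12, 0, 0, 152, 0.261, 0.804, -0.12, 0, 0, 152, 0.261, 0.804, -0.12, 0, 0, 152], claw=0.07)

```text
clock: 2.1
eef_pos: [471.9, 296.2, 80.5]
eef_rot: [-3.138, -0.006, 3.052]
wrist_force: [-0.7, 0.2, 0.6]
finger_gap: 70.5
finger_force: 0.0
```

Run:
```python
from h import *
X=cloud('top',np.load('top0.npy')); p=cv2.imread('pics/top0.png')
np.set_printoptions(precision=0,suppress=True)
print(X[186:198,300:322:2,1][::3]);print(X[186:198,300:322:2,2][::3]);
for v in (188,192,196): print(p[v,296:324].mean(1))
print(X[192,[268,270,272]])
```

```text
[[-158. -163. -168. -174. -174. -177. -179. -185. -189. -195. -199.]
 [-158. -163. -168. -174. -173. -176. -179. -184. -189. -194. -199.]
 [-157. -163. -168. -173. -173. -176. -179. -191. -196. -205. -211.]
 [-157. -163. -168. -174. -172. -176. -180. -190. -195. -205. -211.]]
[[25. 21. 25. 25. 61. 74. 96. 94. 97. 92. 97.]
 [19. 20. 21. 20. 63. 78. 95. 95. 96. 93. 96.]
 [22. 17. 18. 21. 64. 76. 93. 46. 47. 19. 18.]
 [21. 18. 15. 13. 65. 72. 83. 46. 47. 19. 16.]]
[128. 125. 127. 127. 126. 124. 120. 118. 117. 112.  93.  54.  48.  46.
  53.  78. 117. 142. 142. 143. 141. 142. 140. 142. 141. 140. 138. 135.]
[138. 141. 140. 139. 141. 140. 136. 129. 128. 119.  87.  52.  42.  48.
  52.  77. 112. 118.  85.  84.  90.  96. 102. 107. 118. 130. 132. 134.]
[133. 136. 137. 138. 137. 137. 135. 126. 122. 110.  72.  43.  39.  56.
  70. 100. 116.  98.  91.  94. 107. 127. 135. 131. 131. 138. 140. 138.]
[[557. -71.  84.]
 [556. -76.  88.]
 [572. -83.  18.]]
```

>>> jog_arm(plan=[0.002, 0.001, -0.055, 0, 0, 0, 0.002, 0.001, -0.055, 0, 0, 0, 0.002, 0.001, -0.055, 0, 0, 0, 0.002, 0.001, -0.055, 0, 0, 0])

```text
clock: 2.5
eef_pos: [476.9, 298.4, 32.6]
eef_rot: [3.14, 0.002, 3.051]
wrist_force: [0.3, 0.2, 0.6]
finger_gap: 70.1
finger_force: 0.0
```

```bash
python3 -c "
from h import *
s=manip.read_state();print(s['eef_pos'],s['eef_rot'],s['joints'])"
```

```text
[476.93058741 298.42748645  32.55097803] [3.14026823e+00 2.01008253e-03 3.05069089e+00] [ 4.94022567e-01  5.26458974e-01  1.63955508e+00 -6.77142768e-06
  9.73171424e-01 -9.85869525e-01]
```

>>> jog_arm(plan=[-0.002, -0.001, -0.026, 0, 0, 0, -0.002, -0.001, -0.026, 0, 0, 0, -0.002, -0.001, -0.026, 0, 0, 0, -0.002, -0.001, -0.026, 0, 0, 0])

```text
clock: 2.9
eef_pos: [474.9, 297.4, 6.3]
eef_rot: [3.14, 0.002, 3.051]
wrist_force: [-0.4, 0.0, 0.6]
finger_gap: 69.9
finger_force: 0.0
```

>>> jog_arm(plan=[0, 0, 0, 0, 0, 0, 0, 0, 0, 0, 0, 0, 0, 0, 0, 0, 0, 0, 0, 0, 0, 0, 0, 0, 0, 0, 0, 0, 0, 0, 0, 0, 0, 0, 0, 0], claw=0.0, force=45)

```text
clock: 3.5
eef_pos: [474.0, 296.9, 4.4]
eef_rot: [-3.141, -0.0, 3.051]
wrist_force: [0.3, 0.2, 0.3]
finger_gap: 27.9
finger_force: 45.0
```

>>> jog_arm(plan=[0, 0, 0.038, 0, 0, 0, 0.03, 0.01, 0.038, 0, 0, -8, 0.06, 0.01, 0.038, 0, 0, -16, 0.09, 0.01, 0.038, 0, 0, -24, 0.115, 0.01, 0.038, 0, 0, -32, 0.115, 0.01, 0.038, 0, 0, -40, 0.115, 0.01, 0.038, 0, 0, -48, 0.115, 0.01, 0.038, 0, 0, -56, 0.115, 0.005, 0.038, 0, 0, -64, 0.115, 0, 0.038, 0, 0, -72, 0.115, -0.005, 0.038, 0, 0, -80, 0.115, -0.005, 0.038, 0, 0, -88, 0.115, -0.005, 0.038, 0, 0, -88, 0.115, -0.005, 0.038, 0, 0, -88, 0.115, -0.005, 0.038, 0, 0, -88])

```text
clock: 5.0
eef_pos: [589.0, 292.0, 42.3]
eef_rot: [-3.141, 0.0, 1.518]
wrist_force: [0.3, 0.5, -1.8]
finger_gap: 27.4
finger_force: 45.0
```

Run:
```python
from h import *
np.set_printoptions(precision=1,suppress=True)
s=manip.read_state();print(s['eef_pos'],s['eef_rot'],s['wrist_force'])
for n in('top','side'):
    p,d=grab(n,n+'1'); X=cloud(n,d); h=cv2.cvtColor(p,cv2.COLOR_RGB2HSV)
    m=(h[...,1]>90)&(h[...,2]>60)&(abs(X[...,0]-585)<40)&(X[...,1]>75)&(X[...,1]<380)&(X[...,2]<75)&(X[...,2]>25)
    q=X[m]; b=cv2.minAreaRect(q[:,:2].astype(np.float32)); print(n,m.sum(),b); print(cv2.boxPoints(b))
    for y in range(80,400,30):
        t=q[abs(q[:,1]-y)<15]
        if len(t)>3: print(y,len(t),t[:,0].min(),t[:,0].max(),np.median(t[:,2]),np.percentile(t[:,2],[3,97]))
a=cv2.resize(cv2.imread('pics/top1.png')[140:250,70:330],None,fx=3,fy=3,interpolation=2)
c=cv2.resize(cv2.imread('pics/side1.png')[110:280,130:390],None,fx=3,fy=3)[:270]
cv2.imwrite('pics/c2.png',np.vstack([a,c]))
```

```text
[589.  292.   42.3] [-3.1  0.   1.5] [ 0.3  0.5 -1.8]
top 794 ((582.4740600585938, 194.03543090820312), (201.42071533203125, 28.913930892944336), 85.98377990722656)
[[561.   94.6]
 [589.8  92.6]
 [603.9 293.5]
 [575.1 295.5]]
80 10 565.2223702699977 588.5504528702561 58.594957479479774 [56.2 61.3]
110 114 564.124830462635 589.5910425459931 57.954619530748175 [54.3 61.7]
140 87 565.6589457998067 592.7960581726225 57.59263165078028 [53.  61.3]
170 129 567.6242101650017 593.6349509972586 58.087516030430606 [49.3 61.3]
200 129 569.7299027720974 597.4135412726786 57.99064208475852 [54.2 61.4]
230 130 570.7671045883726 597.5630479367426 58.08189359808108 [52.3 61.7]
260 126 571.9120655729494 601.6400196267839 58.68395811936449 [50.8 61.8]
290 69 575.1453791581591 603.600752401289 58.46234473419349 [54.2 61.7]
side 263 ((584.2222290039062, 225.73239135742188), (229.6288604736328, 27.60211181640625), 86.64659118652344)
[[563.7 111.9]
 [591.3 110.3]
 [604.7 339.5]
 [577.2 341.2]]
110 14 563.9829991907841 585.8123218770465 57.26922618257939 [55.8 59.4]
140 46 565.1765556499796 593.5638767487974 56.87226688517285 [48.1 59.2]
170 43 566.8221896754801 594.8333701655904 57.27653033468994 [51.1 58.7]
200 41 569.3605857814966 595.1651186669933 57.577862253995306 [50.2 59.5]
230 39 570.3484396793274 595.7058869735099 58.09498484107462 [51.5 59.9]
260 32 571.8885601445133 597.3569175509169 57.74452214454044 [53.8 59.3]
290 30 575.2516510756323 600.1185740758542 58.46992164286968 [56.3 60.1]
320 15 583.7700028980107 599.7221956105641 58.27904332495689 [57.1 59.4]
```

View pics/c2.png

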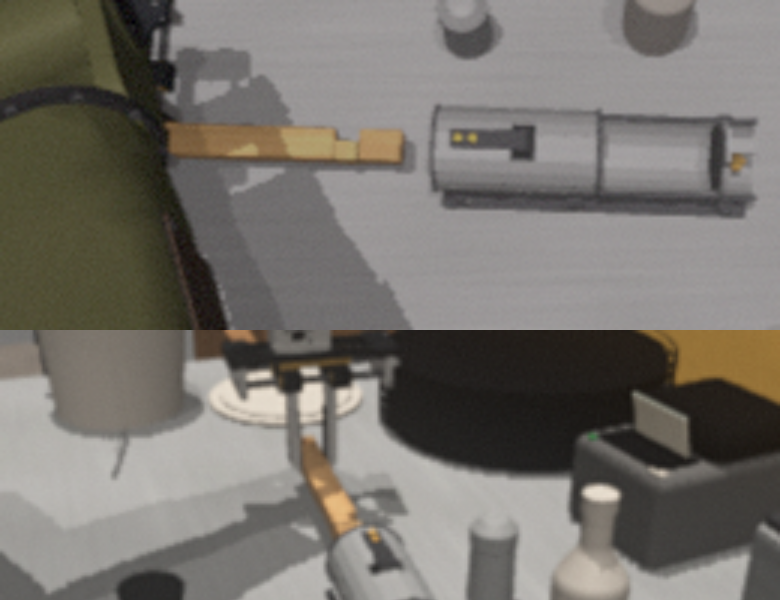

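Stick level (top at z about 58, 5 mm under the nominal spec is not needed), tip at about (405, 146) in the crop and in line with the tube back. Now inserting along the tube axis.

>>> jog_arm(plan=[-0.0003, -0.005, 0, 0, 0, 0, -0.0006, -0.01, 0, 0, 0, 0, -0.0008, -0.015, 0, 0, 0, 0, -0.0011, -0.02, 0, 0, 0, 0, -0.0014, -0.025, 0, 0, 0, 0, -0.0017, -0.03, 0, 0, 0, 0, -0.0018, -0.032, 0, 0, 0, 0, -0.0019, -0.034, 0, 0, 0, 0, -0.002, -0.036, 0, 0, 0, 0, -0.0021, -0.038, 0, 0, 0, 0])

```text
clock: 6.1
eef_pos: [586.9, 253.9, 42.4]
eef_rot: [-3.142, -0.0, 1.515]
wrist_force: [-0.4, -0.3, -1.3]
finger_gap: 27.5
finger_force: 45.0
```

>>> jog_arm(plan=[-0.0001, -0.002, 0, 0, 0, 0, -0.0002, -0.004, 0, 0, 0, 0, -0.0003, -0.006, 0, 0, 0, 0, -0.0004, -0.008, 0, 0, 0, 0, -0.0006, -0.01, 0, 0, 0, 0, -0.0007, -0.012, 0, 0, 0, 0, -0.0008, -0.014, 0, 0, 0, 0, -0.0009, -0.016, 0, 0, 0, 0, -0.001, -0.018, 0, 0, 0, 0, -0.0011, -0.02, 0, 0, 0, 0])

```text
clock: 7.1
eef_pos: [585.8, 233.8, 42.4]
eef_rot: [-3.142, -0.0, 1.515]
wrist_force: [-0.4, -0.9, -0.4]
finger_gap: 27.1
finger_force: 45.0
```

>>> jog_arm(plan=[-0.0001, -0.002, 0, 0, 0, 0, -0.0002, -0.004, 0, 0, 0, 0, -0.0003, -0.006, 0, 0, 0, 0, -0.0004, -0.008, 0, 0, 0, 0, -0.0006, -0.01, 0, 0, 0, 0, -0.0007, -0.012, 0, 0, 0, 0, -0.0008, -0.014, 0, 0, 0, 0, -0.0009, -0.016, 0, 0, 0, 0, -0.001, -0.018, 0, 0, 0, 0, -0.0011, -0.02, 0, 0, 0, 0])

```text
clock: 8.1
eef_pos: [584.8, 214.8, 42.7]
eef_rot: [3.141, -0.002, 1.515]
wrist_force: [0.2, 6.7, -1.7]
finger_gap: 27.2
finger_force: 45.0
```

>>> jog_arm(plan=[-0.0001, -0.002, 0, 0, 0, 0, -0.0002, -0.004, 0, 0, 0, 0, -0.0003, -0.006, 0, 0, 0, 0, -0.0004, -0.008, 0, 0, 0, 0, -0.0006, -0.01, 0, 0, 0, 0, -0.0007, -0.012, 0, 0, 0, 0, -0.0008, -0.014, 0, 0, 0, 0, -0.0009, -0.016, 0, 0, 0, 0, -0.001, -0.018, 0, 0, 0, 0, -0.0011, -0.02, 0, 0, 0, 0])

```text
clock: 9.1
eef_pos: [583.7, 193.7, 42.4]
eef_rot: [-3.142, 0.0, 1.515]
wrist_force: [0.3, 0.6, -1.4]
finger_gap: 27.3
finger_force: 45.0
```

>>> jog_arm(plan=[-0.0002, -0.003, 0, 0, 0, 0, -0.0003, -0.006, 0, 0, 0, 0, -0.0006, -0.01, 0, 0, 0, 0, -0.0008, -0.014, 0, 0, 0, 0, -0.001, -0.018, 0, 0, 0, 0, -0.0012, -0.022, 0, 0, 0, 0, -0.0015, -0.026, 0, 0, 0, 0, -0.0017, -0.03, 0, 0, 0, 0, -0.0019, -0.034, 0, 0, 0, 0, -0.0021, -0.038, 0, 0, 0, 0, -0.0024, -0.042, 0, 0, 0, 0, -0.0026, -0.046, 0, 0, 0, 0, -0.0028, -0.05, 0, 0, 0, 0, -0.003, -0.054, 0, 0, 0, 0, -0.0032, -0.057, 0, 0, 0, 0, -0.0034, -0.06, 0, 0, 0, 0, -0.0035, -0.063, 0, 0, 0, 0, -0.0036, -0.065, 0, 0, 0, 0, -0.0037, -0.066, 0, 0, 0, 0])

```text
clock: 11.0
eef_pos: [579.9, 127.8, 42.5]
eef_rot: [-3.142, -0.0, 1.515]
wrist_force: [-0.1, 0.5, -1.3]
finger_gap: 27.8
finger_force: 45.0
```

Run:
```python
from h import *
np.set_printoptions(precision=1,suppress=True)
s=manip.read_state();print(s['eef_pos'],s['wrist_force'])
p,d=grab('top','top2')
p2,_=grab('side','side2')
a=cv2.resize(p[150:235,190:350,::-1],None,fx=5,fy=5,interpolation=2)[:300]
c=cv2.resize(p2[160:270,200:330,::-1],None,fx=3,fy=3)[:300]
im=np.zeros((600,800,3),np.uint8); im[:300]=a[:300]; im[300:300+c.shape[0],:c.shape[1]]=c
cv2.imwrite('pics/c3.png',im)
```

```text
[579.9 127.8  42.5] [-0.1  0.5 -1.3]
```

View pics/c3.png

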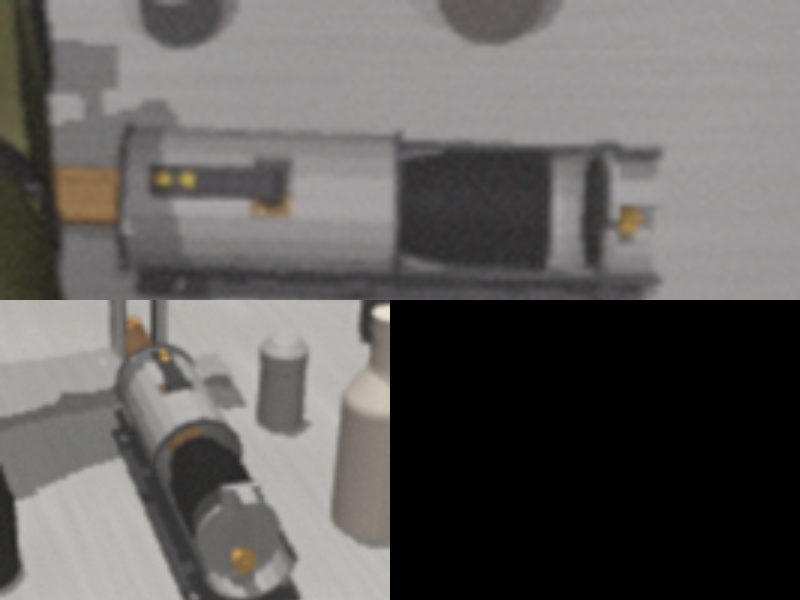

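The nest is in the cradle with its rim at crop column 552. The buffer face is at about 585, so roughly 16 mm remain. I'll cover most of that, then feel for the stop.

>>> jog_arm(plan=[-0.0001, -0.002, 0, 0, 0, 0, -0.0002, -0.004, 0, 0, 0, 0, -0.0003, -0.006, 0, 0, 0, 0, -0.0004, -0.008, 0, 0, 0, 0, -0.0006, -0.01, 0, 0, 0, 0, -0.0006, -0.011, 0, 0, 0, 0, -0.0006, -0.011, 0, 0, 0, 0])

```text
clock: 11.8
eef_pos: [579.4, 116.8, 42.5]
eef_rot: [-3.142, 0.0, 1.515]
wrist_force: [-0.5, 1.0, -0.7]
finger_gap: 27.2
finger_force: 45.0
```

>>> jog_arm(plan=[0, -0.0005, 0, 0, 0, 0, 0, -0.001, 0, 0, 0, 0, -0.0001, -0.0015, 0, 0, 0, 0, -0.0001, -0.0015, 0, 0, 0, 0])

```text
clock: 12.2
eef_pos: [579.3, 115.4, 42.5]
eef_rot: [3.142, -0.0, 1.515]
wrist_force: [0.4, -0.3, -1.0]
finger_gap: 27.4
finger_force: 45.0
```

>>> jog_arm(plan=[0, -0.0005, 0, 0, 0, 0, 0, -0.001, 0, 0, 0, 0, -0.0001, -0.001, 0, 0, 0, 0, -0.0001, -0.001, 0, 0, 0, 0])

```text
clock: 12.6
eef_pos: [579.1, 114.4, 42.4]
eef_rot: [-3.142, 0.0, 1.515]
wrist_force: [0.4, 0.1, -1.4]
finger_gap: 27.6
finger_force: 45.0
```

>>> jog_arm(plan=[0, -0.0005, 0, 0, 0, 0, 0, -0.001, 0, 0, 0, 0, -0.0001, -0.0012, 0, 0, 0, 0, -0.0001, -0.0012, 0, 0, 0, 0])

```text
clock: 13.0
eef_pos: [579.0, 113.2, 42.4]
eef_rot: [-3.142, 0.0, 1.515]
wrist_force: [-0.3, 0.4, -1.6]
finger_gap: 27.8
finger_force: 45.0
```

>>> jog_arm(plan=[0, -0.0005, 0, 0, 0, 0, 0, -0.001, 0, 0, 0, 0, -0.0001, -0.001, 0, 0, 0, 0, -0.0001, -0.001, 0, 0, 0, 0])

```text
clock: 13.4
eef_pos: [578.9, 112.2, 42.4]
eef_rot: [-3.142, 0.0, 1.515]
wrist_force: [-0.5, 0.3, -1.1]
finger_gap: 27.6
finger_force: 45.0
```

>>> jog_arm(plan=[0, -0.0005, 0, 0, 0, 0, 0, -0.001, 0, 0, 0, 0, -0.0001, -0.0012, 0, 0, 0, 0, -0.0001, -0.0012, 0, 0, 0, 0])

```text
clock: 13.8
eef_pos: [578.9, 111.0, 42.5]
eef_rot: [3.142, 0.0, 1.515]
wrist_force: [-0.9, -0.2, -1.6]
finger_gap: 27.6
finger_force: 45.0
```

>>> jog_arm(plan=[0, -0.0005, 0, 0, 0, 0, 0, -0.001, 0, 0, 0, 0, -0.0001, -0.001, 0, 0, 0, 0, -0.0001, -0.001, 0, 0, 0, 0])

```text
clock: 14.2
eef_pos: [578.7, 110.0, 42.4]
eef_rot: [-3.141, 0.0, 1.515]
wrist_force: [-0.3, -0.9, -0.9]
finger_gap: 27.8
finger_force: 45.0
```

>>> jog_arm(plan=[0, -0.0005, 0, 0, 0, 0, 0, -0.001, 0, 0, 0, 0, -0.0001, -0.0012, 0, 0, 0, 0, -0.0001, -0.0012, 0, 0, 0, 0])

```text
clock: 14.6
eef_pos: [578.6, 108.8, 42.4]
eef_rot: [3.142, -0.0, 1.515]
wrist_force: [0.6, -0.5, -1.1]
finger_gap: 27.6
finger_force: 45.0
```

>>> jog_arm(plan=[0, -0.0005, 0, 0, 0, 0, 0, -0.001, 0, 0, 0, 0, -0.0001, -0.001, 0, 0, 0, 0, -0.0001, -0.001, 0, 0, 0, 0])

```text
clock: 15.0
eef_pos: [578.5, 107.8, 42.4]
eef_rot: [-3.142, 0.0, 1.515]
wrist_force: [0.4, -0.3, -1.5]
finger_gap: 27.4
finger_force: 45.0
```

Run:
```python
from h import *
p,d=grab('top','top3')
for v in (190,193,196): print(p[v,290:316].mean(1).astype(int))
```

```text
[ 58  58  58  58  59  57  59  57  58  58  59  55  58  54  57  56  57  60
  57  55  59  88 131 153 149 148]
[ 52  52  54  60  55  58  51  55  56  52  60  59  57  55  56  55  55  58
  57  58  63  88 126 130 103 104]
[ 48  51  51  54  53  50  47  50  53  52  51  54  47  50  51  50  52  49
  50  54  81 117 133 117 106 109]
```

>>> jog_arm(plan=[0, -0.0005, 0, 0, 0, 0, 0, -0.001, 0, 0, 0, 0, -0.0001, -0.001, 0, 0, 0, 0, -0.0001, -0.001, 0, 0, 0, 0])

```text
clock: 15.45
eef_pos: [578.5, 106.9, 42.5]
eef_rot: [3.142, -0.0, 1.515]
wrist_force: [-0.9, 1.0, -0.4]
finger_gap: 27.7
finger_force: 45.0
```

>>> jog_arm(plan=[0, -0.0005, 0, 0, 0, 0, 0, -0.001, 0, 0, 0, 0, -0.0001, -0.001, 0, 0, 0, 0, -0.0001, -0.001, 0, 0, 0, 0])

```text
clock: 15.85
eef_pos: [578.4, 106.2, 42.5]
eef_rot: [3.141, -0.0, 1.515]
wrist_force: [0.4, 5.2, -1.1]
finger_gap: 27.5
finger_force: 45.0
```

>>> jog_arm(plan=[0, -0.0002, 0, 0, 0, 0, 0, -0.0002, 0, 0, 0, 0, 0, -0.0002, 0, 0, 0, 0, 0, -0.0002, 0, 0, 0, 0, 0, -0.0002, 0, 0, 0, 0])

```text
clock: 16.35
eef_pos: [578.4, 106.0, 42.5]
eef_rot: [3.142, -0.0, 1.515]
wrist_force: [0.8, 5.1, -1.3]
finger_gap: 27.6
finger_force: 45.0
```

>>> jog_arm(plan=[0, 0, 0, 0, 0, 0, 0, 0, 0, 0, 0, 0, 0, 0, 0, 0, 0, 0])

```text
clock: 16.65
eef_pos: [578.4, 106.0, 42.5]
eef_rot: [3.141, -0.001, 1.515]
wrist_force: [0.8, 6.1, -1.4]
finger_gap: 27.3
finger_force: 45.0
```

>>> jog_arm(plan=[0.0001, 0.002, 0, 0, 0, 0, 0.0003, 0.006, 0, 0, 0, 0, 0.0008, 0.014, 0, 0, 0, 0, 0.0015, 0.026, 0, 0, 0, 0, 0.0023, 0.041, 0, 0, 0, 0, 0.0033, 0.058, 0, 0, 0, 0, 0.0043, 0.076, 0, 0, 0, 0, 0.0053, 0.094, 0, 0, 0, 0, 0.0063, 0.112, 0, 0, 0, 0, 0.0073, 0.13, 0, 0, 0, 0, 0.0083, 0.148, 0, 0, 0, 0, 0.0093, 0.166, 0, 0, 0, 0, 0.0102, 0.182, 0, 0, 0, 0, 0.011, 0.196, 0, 0, 0, 0, 0.0117, 0.208, 0, 0, 0, 0, 0.0121, 0.215, 0, 0, 0, 0, 0.0121, 0.215, 0, 0, 0, 0, 0.0121, 0.215, 0, 0, 0, 0])

```text
clock: 18.45
eef_pos: [590.5, 320.3, 42.3]
eef_rot: [-3.141, 0.0, 1.515]
wrist_force: [-0.3, 0.1, -2.1]
finger_gap: 27.9
finger_force: 45.0
```

>>> jog_arm(plan=[0, 0, -0.012, 0, 0, 0, 0, 0, -0.024, 0, 0, 0, 0, 0, -0.031, 0, 0, 0, 0, 0, -0.035, 0, 0, 0, 0, 0, -0.037, 0, 0, 0, 0, 0, -0.0375, 0, 0, 0, 0, 0, -0.0375, 0, 0, 0, 0, 0, -0.0375, 0, 0, 0])

```text
clock: 19.25
eef_pos: [590.7, 320.8, 5.4]
eef_rot: [3.141, -0.0, 1.515]
wrist_force: [-0.0, -0.4, -1.0]
finger_gap: 27.5
finger_force: 45.0
```

Run:
```python
from h import *
p,d=grab('top','top4'); p2,_=grab('side','side4')
print(manip.read_state()['wrist_force'])
a=cv2.resize(p[150:235,190:350,::-1],None,fx=5,fy=5,interpolation=2)[:300]
c=cv2.resize(p2[130:270,130:330,::-1],None,fx=3,fy=3)[:300]
im=np.zeros((600,800,3),np.uint8); im[:300]=a; im[300:300+c.shape[0],:c.shape[1]]=c
cv2.imwrite('pics/c4.png',im)
```

```text
[ 0.34482531 -0.56202256 -0.56212543]
```

View pics/c4.png

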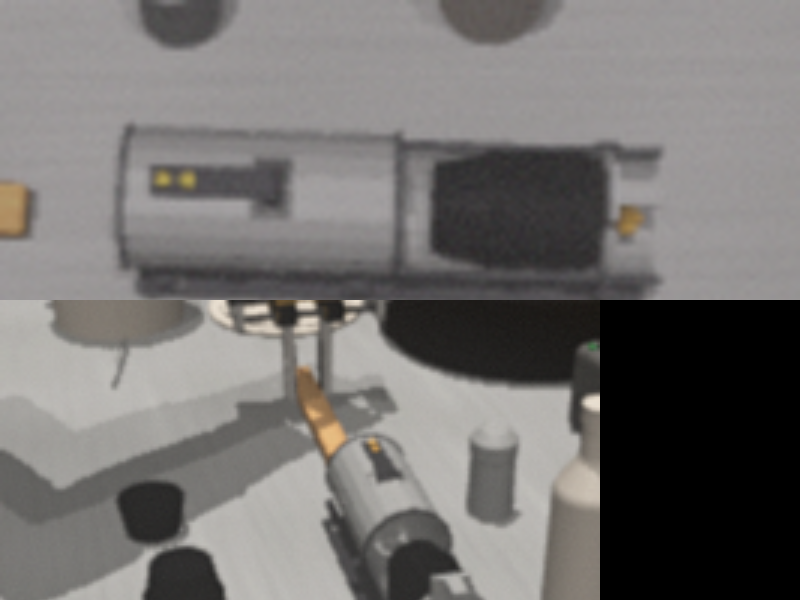

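The nest (432–608) sits against the buffer, clear of the mouth at 400. The stick is out of the tube and resting on the counter. Next: release and lift.

>>> jog_arm(plan=[0, 0, -0.0005, 0, 0, 0, 0, 0, -0.0005, 0, 0, 0, 0, 0, -0.0005, 0, 0, 0, 0, 0, -0.0005, 0, 0, 0, 0, 0, -0.0005, 0, 0, 0], claw=0.06)

```text
clock: 19.85
eef_pos: [590.5, 320.7, 4.5]
eef_rot: [3.142, -0.0, 1.515]
wrist_force: [-0.3, 0.3, -0.5]
finger_gap: 59.3
finger_force: 0.0
```

>>> jog_arm(plan=[0, 0, 0.02, 0, 0, 0, 0, 0, 0.06, 0, 0, 0, 0, 0, 0.11, 0, 0, 0, 0, 0.03, 0.15, 0, 0, 0, 0, 0.03, 0.15, 0, 0, 0, 0, 0.03, 0.15, 0, 0, 0, 0, 0.03, 0.15, 0, 0, 0])

```text
clock: 20.55
eef_pos: [589.9, 350.0, 152.7]
eef_rot: [-3.139, 0.001, 1.515]
wrist_force: [0.0, 0.3, 0.2]
finger_gap: 59.8
finger_force: 0.0
```

Run:
```python
from h import *
np.set_printoptions(precision=1,suppress=True)
p,d=grab('top','top5'); X=cloud('top',d); h=cv2.cvtColor(p,cv2.COLOR_RGB2HSV)
m=(h[...,1]>90)&(h[...,2]>60)&(abs(X[...,0]-590)<50)&(X[...,1]>75)&(X[...,1]<400)
q=X[m]
for y in range(110,400,30):
    t=q[abs(q[:,1]-y)<15]
    if len(t)>3: print(y,len(t),np.median(t,0))
print(cv2.absdiff(cv2.imread('pics/top5.png'),cv2.imread('pics/top4.png'))[165:220,205:330].max())
```

```text
110 9 [577.1 123.   20.2]
140 117 [578.  139.2  20.7]
170 80 [575.7 172.4  21.2]
200 112 [583.7 199.8  20.6]
230 118 [583.5 231.1  20.8]
260 136 [583.7 262.2  21.2]
290 225 [583.8 290.9  24.3]
320 327 [590.  321.3 447. ]
350 329 [587.2 349.6 448.5]
380 69 [588.7 369.2  22.9]
16
```

The stick lies flat, with its top at 20–21 mm along its whole length, and the nest hasn't moved. Handing in.

```bash
python3 -c "
from cell import manip
print(manip.sign_off())"
```

```text
the job is handed in; nothing more can be done
None
```

The nest is pressed snug against the end stop (about 5–6 N felt at the wrist), the stick is out and flat on the counter, I moved nothing else, and the job was handed in after about 21 s; no verdict came back.

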